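Check the pass box's inner door, then open its outer door

TASK

Before loading the clean cabinet's pass box, make sure by touch that its inner door (yellow handle) is shut: push the yellow handle sideways towards shut until the door is fully home and the sprung handle gives, and hold it there a moment. Only then slide the outer door (blue handle) fully open, leave the inner door shut, and let go; do not disturb the drinking glass or the instrument basket.

Things in the scene. Friction and masses are not known exactly. Their poses are not given: they have to be found in the camera images.
- outer_handle (a point): Centre of the blue upright block handle (26 mm along x, 24 mm along y, 50 mm tall) on top of the outer door, the one nearer the robot. Centre 165 mm above the bench; guide rails below reach 138 mm. Moves with the door. Its level y axis is the way both doors slide open (robot's left, turned with the box up to 17 degrees); its x axis points from outer to inner door. 60 mm free on both y sides.
- inner_handle (a point): Centre of the yellow upright block handle on the inner door; size, height, axes, room as the blue one, 176 mm farther along x. It is sprung: pushed towards shut (along minus y) it first moves the door, then, with the door home at its stop, gives up to 12 mm more against 0.4 N/mm (about 5 N at full give); springs back when let go.
- outer_door (a joint): Sliding steel outer door of the pass box (white-sided chamber, clear roof, 166 mm wide, 134 mm tall, on the front of a grey and white cabinet 176 mm tall). 0 m is shut, 0.12 m is fully open at its stop; starts shut. About 1.2 N friction; stays where it is left.
- inner_door (a joint): Sliding steel inner door, between chamber and cabinet. 0 m is shut against its stop, larger is open. Starts anywhere from shut to 35 mm ajar. About 1.2 N friction; stays where it is left.
- inner_feel (a joint): Give of the sprung yellow handle relative to the inner door, towards shut: 0 m at rest, 0.012 m fully pressed. At 6 mm or more with the door home, the door has been felt to be shut.
- tumbler: Empty clear drinking glass, 76 mm across, 90 mm tall, standing on the bench to the right; origin at the centre of its underside. A bystander to leave alone.
- basket: Loose open steel instrument basket, 120 x 200 x 50 mm, with yellow and blue tips standing in it up to 66 mm, on the bench to the left; origin at the centre of its underside. A bystander to leave alone.

How it is judged:
On the way, in this order (a step that is already met when the one before it is completed fails the run):
1. with the outer door shut, the inner door is pushed home and its sprung handle gives (value of joint inner_feel above 0.006 m and value of joint inner_door below 0.006 m and value of joint outer_door below 0.015 m), for 0.2 s.
2. the outer door is slid open (value of joint outer_door above 0.095 m), for 0.2 s.
At the end, for the whole second after the job is handed in: The outer door is open by at least 95 mm of its 120 mm and at rest, and the inner door is shut to within 10 mm (value of joint outer_door above 0.095 m and value of joint inner_door below 0.01 m and velocity of joint outer_door between -0.02 and 0.02 m/s); the robot touches nothing.
It fails at once if the outer door is opened (more than 15 mm) while the inner door is ajar (more than 10 mm) (value of joint outer_door above 0.015 m and value of joint inner_door above 0.01 m).
It fails at once if the drinking glass or the basket is shoved more than 30 mm or the glass is tipped (distance of any of tumbler, basket from where it was at the start of the episode above 0.03 m or angle between tumbler's own z axis and vertical above 0.4 rad).
It also fails if it takes over 51 s, if anything falls off the work surface, if the arm or the gripper's body presses on something with over 40 N, if the wrist force passes 120 N, or if a joint passes its speed limit or range.

ROBOT

A 6-joint arm with a two-finger parallel gripper is mounted at the origin on the work surface. World frame = base frame: x ahead of the robot, y to its left, z up, the work surface at z = 0. Lengths are in m, angles in rad, forces in N, time in s.
With the tool pointing down it reaches from about 0.3 to 0.775 m from the base axis. Payload 14.6 kg.
Tool frame: the origin (TCP) lies at the very end of the fingers, on their centre line; the grasp point (between the pads) lies 19 mm behind it; z points along the fingers, y is the line along which they close (so a half turn about z gives the same grasp; the last joint's range is limited). The gripper opens to 85 mm and grips with 20 to 120 N. Pads are 22 mm wide; open, the fingers measure 114 mm over their backs; the gripper's body (76 mm by 85 mm) begins 54 mm behind the grasp point. The pads swing forward as they close: fully open they stand 13 mm farther back than shut.
Start: joints at [1.194, 0.3, 1.521, -0, 1.321, -0.067], TCP at [0.168, 0.524, 0.231] pointing down, gripper open.
Joint ranges: [-3.03, 3.03], [-0.79, 2.21], [0.23, 2.52], [-1.04, 4.18], [0, 3.07], [-2.55, 2.55]. Speed limits (rad/s): [2.22, 2.22, 2.57, 3.14, 3.14, 3.14].

INTERFACE

Orientations are given as a unit quaternion [x, y, z, w].
In Python, from plant import manip, grip, ik, status, cams, finish_job gives the robot as it stands. Calls block until the motion is done:
- manip.movep(position, orientation): joint-space move of the TCP to a pose.
- manip.move_l(position, rotation=None, max_speed=0.15, contact_N=None): straight line of the TCP; rotation=None keeps the orientation; max_speed is the mean speed in m/s. With contact_N (N) it stops when the force on the tool has changed by that much, and returns True; else False.
- manip.move_joints(angles): joint-space move.
- grip(opening, strength=None): finger opening in m; strength is the grip in N (None keeps the last); returns when the fingers have stopped.
- manip.wait(seconds).
- ik(position, orientation): joint angles nearest the present ones, or None.
- status.observe(): the state.
- cams.grab_frame(name): name is "side" or "top" or "wrist"; returns a dict with "pixels" (420x560x3 uint8, blue, green, red), "intrinsics" (3x3 intrinsics, pixels), "k1" (the pictures are not rectified: a ray, as slopes to the right and down, at radius r is drawn at 1 + k1 r^2 times it, then the intrinsics apply), "rvec" (rotation vector, rad) and "tvec" (3), from world to camera coordinates, as OpenCV has them; the wrist camera has in their place "mount" (4x4, takes a point from camera to tool coordinates, whose origin is the TCP and whose axes are the flange's). Camera axes: x right, y down, z forward; pixel columns grow to the right and rows downward; lengths in m; the calibration is good to about 2 mm. A picture is of the moment at which its call begins: read the wrist's pose just before it. There is no depth.
A pose or a line that the arm cannot do raises manip.Unreachable and nothing moves.
- finish_job(): hands the job in; it is judged then, once.
Trained networks look in the newest picture that a camera, given by its name, has taken for a name from the list of things; names that differ only in an ending like _2 or _b are one class to them, and where a whole thing is asked for, a point or a joint stands for the part that bears it (a point fixed in the world has none). Each returns a list of dicts, best first, with "score" (0 to 1); they miss things now and then, are a little off and sometimes report something else, mostly with a low value. They report only what shows in the picture. A call takes as long as a camera call.
- cams.spot_in(camera, label): "location" ([x, y, z] in m, in the coordinates of the camera as it stood for that picture, good to about 4 mm: the middle of the surface that is visible of it).
- cams.silhouettes(camera, label): "mask" (420x560 bool, what is visible of it).
- cams.landmark_of(camera, label): "location" ([x, y, z] in m, in the coordinates of the camera as it stood for that picture, good to about 4 mm: a listed point, or the origin of a listed thing).
The state is a dict: "t": time; "joint_pos": joint angles; "dq": joint speeds; "effort": joint torques, N m; "ee_pos": TCP position; "orientation": TCP orientation; "force": force on the tool from outside, world axes, zero at the start; "moment": the same for the moment, N m; "width": finger opening in m; "grasp_force": force on a finger pad.
Only numpy, scipy, OpenCV 4.12 (cv2) and the standard library are available. Lean on these libraries where they do the work, as an engineer would, in place of code of your own. Each camera call takes 0.05 s, during which the arm holds its last target. There are 200 camera calls.

## Working session

There is one attempt and no reset: what is moved stays moved. The work goes in short steps, each a Python script; the robot and the scene stay as the last script left them, time stands still between calls to the robot, and variables do not carry over. Pictures are saved under pics/ and viewed, at most 10 in all, crops included, and the job is handed in when it is done.

```bash
mkdir -p pics
cat > h.py <<'E'
import numpy as np, cv2
from scipy.spatial.transform import Rotation as R
from plant import manip, grip, ik, status, cams, finish_job
def T(cam,f,s):
    if cam=="wrist":
        A=np.eye(4);A[:3,:3]=R.from_quat(s["orientation"]).as_matrix();A[:3,3]=s["ee_pos"]
        return A@np.array(f["mount"])
    A=np.eye(4);A[:3,:3]=cv2.Rodrigues(np.array(f["rvec"],float))[0];A[:3,3]=np.ravel(f["tvec"])
    return np.linalg.inv(A)
def w(A,p): return A[:3,:3]@np.array(p)+A[:3,3]
def look(cam,labels,save=None):
    s=status.observe();f=cams.grab_frame(cam);A=T(cam,f,s)
    if save: cv2.imwrite("pics/"+save,f["pixels"])
    for l in labels:
        for d in cams.landmark_of(cam,l)[:2]: print(cam,l,"lm",round(d["score"],2),w(A,d["location"]).round(4))
    return f,A
def ray(f,A,uv):
    K=np.array(f["intrinsics"]);q=(np.array(uv)-K[:2,2])/[K[0,0],K[1,1]]
    p=q.copy()
    for _ in range(20): p=q/(1+f["k1"]*(p@p))
    d=A[:3,:3]@np.r_[p,1];return A[:3,3],d/np.linalg.norm(d)
E
python3 - <<'E'
from h import *
L=["outer_handle","inner_handle","tumbler","basket"]
fs={c:look(c,L,c+"0.png") for c in("side","top")}
for l in L[:2]:
    rs=[]
    for c,(f,A) in fs.items():
        m=cams.silhouettes(c,l)
        if m:
            v,u=np.nonzero(m[0]["mask"]);print(c,l,m[0]["score"],len(u),u.mean(),v.mean());rs.append(ray(f,A,(u.mean(),v.mean())))
    if len(rs)==2:
        M=sum(np.eye(3)-np.outer(d,d) for o,d in rs);b=sum((np.eye(3)-np.outer(d,d))@o for o,d in rs)
        p=np.linalg.solve(M,b);print(l,"tri",p.round(4),[np.linalg.norm((np.eye(3)-np.outer(d,d))@(p-o)).round(4) for o,d in rs])
print(status.observe()["t"],status.observe()["orientation"])
i=np.hstack([cv2.imread(f"pics/{c}0.png") for c in("side","top")]);cv2.imwrite("pics/both0.png",cv2.resize(i,(800,300),interpolation=cv2.INTER_AREA))
E
```

```text
side outer_handle lm 0.73 [0.4674 0.0406 0.1615]
side inner_handle lm 0.46 [ 0.6423 -0.0025  0.1627]
side tumbler lm 0.67 [ 0.4062 -0.5239 -0.0007]
side basket lm 0.78 [ 0.3426  0.4765 -0.0021]
top outer_handle lm 0.55 [0.4688 0.0357 0.1655]
top inner_handle lm 0.48 [ 0.6384 -0.0077  0.1649]
top tumbler lm 0.69 [ 0.4067 -0.5216  0.002 ]
side outer_handle 0.48 138 296.9130434782609 203.46376811594203
top outer_handle 0.78 350 256.24285714285713 215.31428571428572
outer_handle tri [0.4667 0.0446 0.1428] [np.float64(0.0101), np.float64(0.0101)]
side inner_handle 0.5 84 303.48809523809524 250.63095238095238
top inner_handle 0.45 114 277.719298245614 155.39473684210526
inner_handle tri [ 0.6408 -0.0034  0.1627] [np.float64(0.002), np.float64(0.002)]
0.7 [ 1.54266689e-01  9.88029245e-01 -1.45976995e-05 -4.23458326e-06]
```

View pics/both0.png

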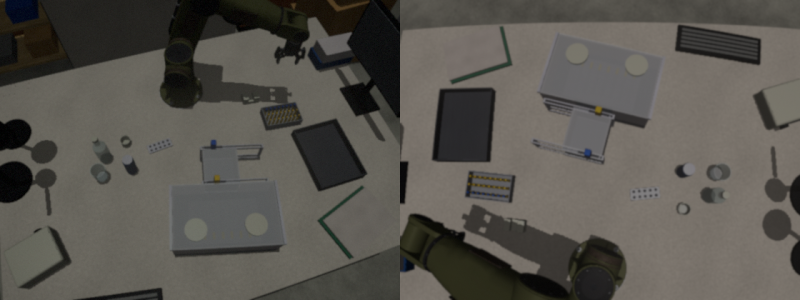

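The side view shows blue at about (297,203) and yellow at (303,250). The top view has blue at (262,214) and yellow at (278,154). The box is yawed clockwise. Next I'll look with the wrist camera from two places above the box.

Run:
```python
from h import *
s=status.observe()
p=s["ee_pos"];manip.move_l([p[0],p[1],0.36],max_speed=0.25)
q=(R.from_euler('z',-13,degrees=True)*R.from_euler('x',np.pi)).as_quat()
for k,(x,y) in enumerate([(0.47,0.02),(0.56,-0.06)]):
    manip.movep([x,y,0.37],q)
    f,A=look("wrist",["outer_handle","inner_handle"],f"w{k}.png")
    for l in("outer_handle","inner_handle"):
        m=cams.silhouettes("wrist",l)
        if m: v,u=np.nonzero(m[0]["mask"]);print(l,m[0]["score"].__round__(2),len(u),u.mean(),v.mean())
    np.savez(f"w{k}.npz",A=A,K=f["intrinsics"],k1=f["k1"])
s=status.observe();print(s["t"],s["joint_pos"],s["force"])
```

```text
wrist outer_handle lm 0.83 [0.4685 0.0335 0.1678]
outer_handle 0.94 1580 249.13227848101266 185.05316455696203
inner_handle 0.77 550 259.84727272727275 9.507272727272728
wrist outer_handle lm 0.98 [0.4667 0.0321 0.1655]
outer_handle 0.82 1549 205.34602969657843 275.55713363460296
inner_handle 0.66 962 199.76507276507277 119.26819126819127
4.525 [-1.70644362e-01  2.67661759e-01  1.24494692e+00  1.17730146e-05
  1.62788484e+00  1.62607281e+00] [-0.43507514 -0.1470483   0.57376528]
```

View pics/w0.png

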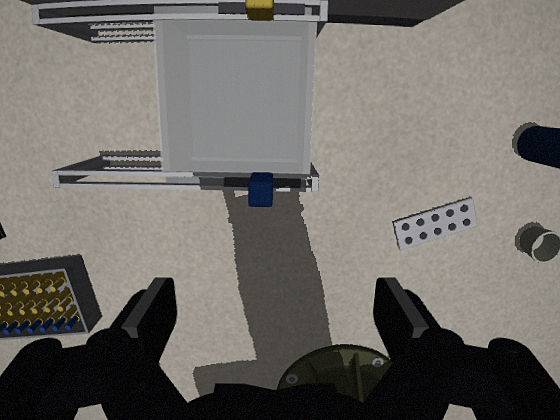

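View pics/w1.png

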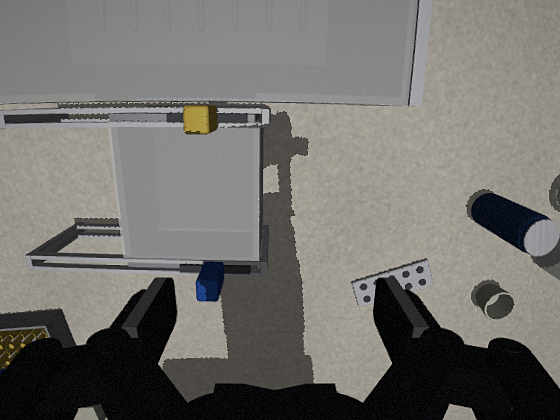

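w0 shows the blue handle at about (260,189) and yellow cut off at the top edge. w1 shows yellow at (200,119), blue at (208,281), and the cabinet's front roof edge along row ~104. Next I'll compute the yaw from the rail and roof edges.

Run:
```python
from h import *
def P(k,uv,z):
    d=np.load(f"w{k}.npz");o,r=ray({"intrinsics":d["K"],"k1":float(d["k1"])},d["A"],uv);return (o+r*(z-o[2])/r[2])[:2]
def yaw(a,b): v=a-b;return np.degrees(np.arctan2(v[1],v[0]))-90
for n,k,a,b,z in[("roof",1,(5,104),(408,106),.176),("railin",1,(5,123),(266,124),.138),("railout",1,(30,267),(264,273),.138),("railout0",0,(57,187),(316,190),.138),("railin0",0,(40,22),(318,20),.138)]:
    print(n,P(k,a,z).round(4),P(k,b,z).round(4),yaw(P(k,a,z),P(k,b,z)).round(2))
print("yellow top",P(1,(200,115),.19),"blue top",P(0,(260,197),.19),P(1,(206,290),.19))
```

```text
roof [0.7023 0.1792] [ 0.607  -0.2011] -14.06
railin [0.6907 0.2169] [ 0.6181 -0.0651] -14.44
railout [0.5207 0.2638] [ 0.4497 -0.0222] -13.93
railout0 [0.5169 0.2654] [ 0.4462 -0.0219] -13.81
railin0 [0.686  0.2185] [ 0.6156 -0.0576] -14.31
yellow top [ 0.64211792 -0.01076641] blue top [0.46525636 0.0353245 ] [0.4696988  0.03455206]
```

```bash
cat >> h.py <<'E'
Y=np.radians(-14.1);X_=np.array([np.cos(Y),np.sin(Y),0]);Y_=np.array([-np.sin(Y),np.cos(Y),0])
Q=(R.from_euler('z',Y)*R.from_euler('x',np.pi)).as_quat()
OUT=np.array([.467,.034,0]);INN=np.array([.641,-.007,0])
def at(b,x,y,z): return list(b+x*X_+y*Y_+[0,0,z])
def rep(n,b):
    s=status.observe();p=np.array(s["ee_pos"])-b;f=np.array(s["force"])
    print(n,"t",round(s["t"],2),"x,y,z",(p@X_).round(4),(p@Y_).round(4),p[2].round(4),"F xyz",(f@X_).round(2),(f@Y_).round(2),f[2].round(2))
E
python3 - <<'E'
from h import *
grip(0.0,30)
manip.movep(at(INN,-.007,.05,.25),Q)
print(manip.move_l(at(INN,-.007,.05,.172),max_speed=.06,contact_N=8));manip.wait(.2);rep("down",INN)
print(manip.move_l(at(INN,-.007,-.02,.172),max_speed=.02,contact_N=3.6));rep("push",INN)
manip.wait(.5);rep("hold",INN)
E
```

```text
False
down t 7.69 x,y,z -0.0069 0.05 0.1722 F xyz 0.68 -0.34 -0.43
True
push t 9.53 x,y,z -0.007 0.0157 0.1719 F xyz 1.11 4.08 3.65
hold t 10.03 x,y,z -0.0072 0.016 0.1714 F xyz 0.97 2.46 2.43
```

Run:
```python
from h import *
y=.016
for k in range(10):
    y-=.0015
    manip.move_l(at(INN,-.007,y,.172),max_speed=.02);manip.wait(.15);rep(k,INN)
    if np.array(status.observe()["force"])@Y_>4.2: break
manip.wait(.4);rep("hold",INN)
f,A=look("wrist",[],"w2.png")
```

```text
0 t 10.43 x,y,z -0.0072 0.0145 0.1716 F xyz -0.75 3.95 -1.93
1 t 10.82 x,y,z -0.0071 0.013 0.1718 F xyz -0.77 4.22 -3.59
hold t 11.22 x,y,z -0.007 0.013 0.172 F xyz -1.3 4.4 -3.3
```

View pics/w2.png

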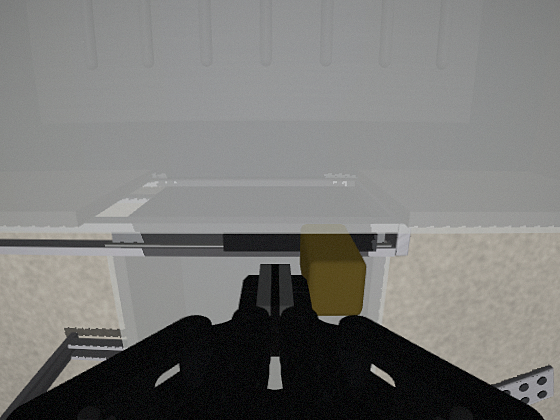

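w2 shows the fingers at columns ~240–310 pressing on the yellow handle's left face at column ~303, with the door close to its right end. The force is about 4.5 N. I'll push on to the hard end of the give to be sure, then hold, back off and lift.

Run:
```python
from h import *
y=.013
for k in range(8):
    y-=.001
    manip.move_l(at(INN,-.007,y,.172),max_speed=.02);manip.wait(.15)
    F=np.mean([np.array(status.observe()["force"])@Y_ for _ in range(1)]);rep(k,INN)
    if F>7: break
manip.wait(.5);rep("hold",INN)
```

```text
0 t 11.68 x,y,z -0.007 0.0124 0.172 F xyz -0.49 7.51 -3.87
hold t 12.18 x,y,z -0.0071 0.0124 0.172 F xyz -1.46 7.92 -3.36
```

The force jumped at the end of the give, so the door is home. Now the outer door.

Run:
```python
from h import *
manip.move_l(at(INN,-.007,.045,.172),max_speed=.03);rep("off",INN)
manip.move_l(at(INN,-.007,.045,.26),max_speed=.15)
manip.movep(at(OUT,-.004,-.052,.26),Q)
print(manip.move_l(at(OUT,-.004,-.052,.165),max_speed=.06,contact_N=8));manip.wait(.2);rep("down",OUT)
print(manip.move_l(at(OUT,-.004,.110,.165),max_speed=.04,contact_N=8));rep("end",OUT)
manip.wait(.3);rep("hold",OUT)
look("top",["outer_handle","inner_handle"]);look("side",["outer_handle","inner_handle"])
```

```text
off t 13.43 x,y,z -0.007 0.0448 0.172 F xyz -0.32 -0.58 -0.07
False
down t 16.92 x,y,z -0.0039 -0.052 0.1651 F xyz -0.45 0.01 0.85
True
end t 20.13 x,y,z -0.004 0.096 0.1649 F xyz -0.8 -4.51 3.69
hold t 20.43 x,y,z -0.004 0.0961 0.1647 F xyz -0.11 -5.08 4.35
top inner_handle lm 0.41 [ 0.6432 -0.0121  0.1651]
side outer_handle lm 0.95 [0.4961 0.1554 0.1608]
side inner_handle lm 0.54 [ 0.6419 -0.0087  0.1619]
side inner_handle lm 0.32 [0.4965 0.1527 0.1645]
```

Run:
```python
from h import *
manip.move_l(at(OUT,-.004,.07,.165),max_speed=.05)
manip.move_l(at(OUT,-.004,.07,.35),max_speed=.15)
manip.movep(at(OUT,-.02,.06,.37),Q);manip.wait(.3)
for c in("wrist","side","top"):
    look(c,["outer_handle","inner_handle"],"w3.png" if c=="wrist" else None)
print("expected outer",at(OUT,0,.12,.165),status.observe()["t"])
```

```text
wrist outer_handle lm 0.97 [0.4964 0.15   0.1686]
side outer_handle lm 0.56 [0.498  0.1529 0.16  ]
side inner_handle lm 0.65 [ 0.6428 -0.0085  0.162 ]
top outer_handle lm 0.43 [0.4998 0.1518 0.1654]
top inner_handle lm 0.67 [ 0.6409 -0.008   0.1662]
expected outer [np.float64(0.4962338014143227), np.float64(0.1503846418341696), np.float64(0.165)] 23.7917
```

View pics/w3.png

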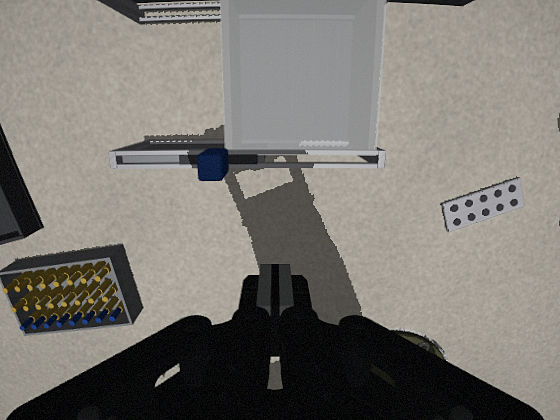

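w3 shows the blue handle at (212,165), the outer door slid fully left and the gripper clear. The basket, at about (70,290), is untouched.

```bash
python3 -c "
from h import *
print(finish_job())"
```

```text
the job is handed in; nothing more can be done
None
```

I pushed the inner door home until its sprung handle bottomed out and held it there, then slid the outer door fully open (about 120 mm), left the inner door shut, moved the arm clear and handed the job in; no verdict came back.

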